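# Screw the cap back on the glaze-binder jug

### The job

Put the red cap back on the slanted neck of the blue jug and close it: the thread is coarse and only catches from its start, so set the cap square on the neck, turn it back (anticlockwise) until you feel it drop into the thread, then screw it forward (clockwise) until it is fully home, and let go. Do not shove or tip the jug, and leave the pots and the jar beside it where they stand.

Things in the scene. Friction and masses are not known exactly. Their poses are not given: they have to be found in the camera images.
- jug: Full blue plastic jug, about 2.4 kg, loose on the worktop; 170 mm long (x), 110 mm wide (y). Origin: centre of its underside; x points from the neck end to the back. Flat top 165 mm up; the front top corner is cut off as a shoulder sloping 35 degrees down to the front (to 105 mm height), and the neck stands square on that. It slides or turns from some 10 to 20 N.
- jug_handle (a point): Front upper bend of the carrying handle, a 16 mm round bar that stands on the jug's flat top behind the neck and reaches 211 mm up. Its front leg runs parallel to the neck; the leg's near side is 57 mm from the neck's axis, so there is little room there for a finger.
- neck_rim (a point): Centre of the jug's open mouth, in the plane of the rim, 55 mm ahead of the jug's origin and 164 mm up. z is the neck's axis, out of the mouth, leaning 35 degrees from vertical towards the jug's front (-x of the jug); y is the jug's y. The neck is 32 mm long, 54 mm across its ribs; its mouth tapers over 6 mm, from 42 to 37 mm.
- neck_foot (a point): Where the neck meets the shoulder, on the axis, with a 59 mm red tamper ring 5.5 mm high. The neck has 3 equal thread ribs, 120 degrees apart (angles not given), flat tops 8 mm below the rim. At its clockwise end each has a stop, 3 mm higher than the rib; at the other a 30 degree opening into the channel under it, which falls 0.08 mm per degree clockwise to the stop. Friction about 0.3.
- cap: Loose red screw cap with ribbed rim, 64 mm across, 30 mm high, about 30 g, standing open side down. Origin: centre of its open underside; z points out of its closed top. Inside 57 mm wide, 25 mm deep, with 3 lugs near the open edge, 120 degrees apart (angles not given). Set square on the neck its lugs rest on the ribs: origin about 10 mm below the rim along the axis (7.5 mm if on the stops).
- cap_top (a point): Centre of the cap's top, 30 mm over its origin. Turned anticlockwise on the neck (seen on the cap's top) by up to 105 degrees, it drops about 7 mm, to 17-18 mm below the rim, and turns back no further; then 80-100 degrees clockwise draw it to 25 mm below the rim: fully home, 7 mm off the shoulder. Clockwise on the ribs it only meets the stops. A few newtons of push and about 0.3 N m of twist do.
- wax_pot: Bystander: low round cream and red wax pot, 63 mm across, 34 mm high, loose. Origin: centre of its underside.
- dairy_pot: Bystander: white and turquoise yoghurt pot, 72 mm across, 72 mm high, loose. Origin: centre of its underside.
- spice_jar: Bystander: small glass jar with green lid, 46 mm across, 106 mm high, loose. Origin: centre of its underside.
- beam_balance: Fixed green beam balance left of the work, up to 107 mm high; it takes up x 0.41 to 0.57 and y -0.156 to 0.226 in the robot's frame and never moves. Overhead, a wall shelf covers all beyond x 0.61 at height 0.60 (a second one beyond x 0.67 at 0.24): keep the wrist out from under it.

How it is judged:
On the way:
1. the cap, square on the neck, has dropped into the thread (z of cap in the frame of neck_rim below -0.0155 m and angle between the z axis of cap and the z axis of neck_rim, either way round below 0.1 rad and x of cap in the frame of neck_rim between -0.003 and 0.003 m and y of cap in the frame of neck_rim between -0.003 and 0.003 m), for 0.2 s.
At the end, for the whole second after the job is handed in: The cap is fully home: its open edge at least 23.5 mm below the rim along the neck axis, within 3 mm of the axis and 0.06 rad of square, at rest. The jug stands upright within 30 mm of its start, and both pots and the jar stand upright within 15 mm of theirs (z of cap in the frame of neck_rim below -0.0235 m and angle between the z axis of cap and the z axis of neck_rim, either way round below 0.06 rad and x of cap in the frame of neck_rim between -0.003 and 0.003 m and y of cap in the frame of neck_rim between -0.003 and 0.003 m and angle between jug's own z axis and vertical below 0.03 rad and distance of jug from where it was at the start of the episode below 0.03 m and linear speed of each of cap, jug below 0.02 m/s and distance of each of wax_pot, dairy_pot, spice_jar from where it was at the start of the episode below 0.015 m and angle between each of wax_pot, dairy_pot, spice_jar's own z axis and vertical below 0.1 rad); the robot touches nothing.
It fails at once if the jug is shoved more than 40 mm or tipped more than 0.15 rad (distance of jug from where it was at the start of the episode above 0.04 m or angle between jug's own z axis and vertical above 0.15 rad).
It fails at once if a bystander is shoved more than 25 mm or tipped over (distance of any of wax_pot, dairy_pot, spice_jar from where it was at the start of the episode above 0.025 m or angle between any of wax_pot, dairy_pot, spice_jar's own z axis and vertical above 0.35 rad).
It also fails if it takes over 54 s, if anything falls off the work surface, if the arm or the gripper's body presses on something with over 40 N, if the wrist force passes 120 N, or if a joint passes its speed limit or range.

### The arm

A 6-joint arm with a two-finger parallel gripper is mounted at the origin on a cart in front of the work surface, level with it; the furniture and walls round the work are solid. World frame = base frame: x ahead of the robot, y to its left, z up, the work surface at z = 0. Lengths are in m, angles in rad, forces in N, time in s.
With the tool pointing down it reaches from about 0.25 to 0.775 m from the base axis. Payload 4 kg.
Tool frame: the origin (TCP) lies on the centre line of the jaws, within the pads' length; the fingertips stand 25 mm ahead of it and the grasp point (between the pads) lies 6 mm ahead of it (r.tip_reach is the distance from the TCP to the fingertips, in m); z points along the fingers, y is the line along which they close (so a half turn about z gives the same grasp; the last joint's range is limited). The gripper opens to 94 mm and grips with 3 to 60 N. Pads are 16 mm wide; open, the fingers measure 119 mm over their backs; the gripper's body (75 mm by 177 mm) begins 78 mm behind the grasp point.
Start: joints at [-1.262, 0.087, 1.371, -0, 1.684, -0.103], TCP at [0.22, -0.504, 0.231] pointing down, gripper open.
Joint ranges: [-3.1, 3.1], [-0.76, 2.03], [0.27, 2.55], [-1.08, 4.22], [0.17, 2.65], [-2.57, 2.57]. Speed limits (rad/s): [2.79, 2.79, 3.14, 3.14, 3.14, 3.14].

### API

Orientations are given as [roll, pitch, yaw] about the fixed x, y, z axes, in that order (R = Rz(yaw) Ry(pitch) Rx(roll)).
In Python, from station import r gives the robot as it stands.
- The arm moves only by the tool jog_arm, never from a script. Its argument "commands" is a list that holds one entry, the list of rows, each a list of 7 numbers: the opening, from 0 (shut) to 1 (fully open), then the shift along the world's x, y, z in cm, then the turn, a rotation vector about the world's x, y, z in rad. In form: [[[gripper, dx, dy, dz, wx, wy, wz], ...]]. A call has 1 to 20 rows; each row shifts and turns the commanded pose from where the row before left it; what a row does not reach is not made up. A row lasts 1/12 s, in which the tool goes at most 41.7 mm and 7.16 degrees, less where a joint would pass 70% of its speed; a pose out of reach is approached as far as the arm can. A call is refused whole if a number of a shift passes 4.17 or a number of a turn 0.125, either way. A call with a gripper value outside its range is refused whole. The fingers move at their own pace and stop on an object; "force" is the grip in N (left out, the last holds). Time passes only in rows, so rows that do not move let the fingers close. It gives the time, the measured TCP pose, the force, the opening and the grip force at its end, in the units of the state.
- r.get_state(): the state, without advancing time (a new reading comes with each control period).
- r.get_image(name): name is "side" or "top"; returns a dict with "img" (400x640x3 uint8, blue, green, red), "fx", "fy", "cx", "cy" (pixels), "k1" (the pictures are not rectified: a ray, as slopes to the right and down, at radius r is drawn at 1 + k1 r^2 times it, then the intrinsics apply), "R" (3x3) and "t" (3): a world point X has camera coordinates R X + t. Camera axes: x right, y down, z forward; pixel columns grow to the right and rows downward; lengths in m; the calibration is good to about 2 mm. A picture is of the moment at which its call begins. There is no depth.
- r.sign_off(): hands the job in; it is judged then, once.
Trained networks look in the newest picture that a camera, given by its name, has taken for a name from the list of things; names that differ only in an ending like _2 or _b are one class to them, and where a whole thing is asked for, a point or a joint stands for the part that bears it (a point fixed in the world has none). Each returns a list of dicts, best first, with "score" (0 to 1); they miss things now and then, are a little off and sometimes report something else, mostly with a low value. They report only what shows in the picture. A call takes as long as a camera call.
- r.outline_of(camera, label): "region" (400x640 bool, what is visible of it) and "bbox" ([centre column, centre row, width, height] in pixels, round what is visible of it).
The state is a dict: "time": time; "joint_pos": joint angles; "qd": joint speeds; "effort": joint torques, N m; "position": TCP position; "ee_rot": TCP orientation; "contact_force": force on the tool from outside, world axes, zero at the start; "moment": the same for the moment, N m; "grip_width": finger opening in m; "finger_force": force on a finger pad.
Only numpy, scipy, OpenCV 4.12 (cv2) and the standard library are available. Lean on these libraries where they do the work, as an engineer would, in place of code of your own. Each camera call takes 0.05 s, during which the arm holds its last target. There are 200 camera calls.

## Working session

There is one attempt and no reset: what is moved stays moved. The work goes in short steps, Python scripts to look and compute and a tool call to move; the robot and the scene stay as the last step left them, time stands still between calls to the robot, and variables do not carry over. Pictures are saved under pics/ and viewed, at most 10 in all, crops included, and the job is handed in when it is done.

Besides the shell and the picture viewer there is one more tool, called after "Request:" as name([rows], argument=value, ...), one row to a line, values as JSON. jog_arm: Moves the arm, as the interface text tells. Its arguments: {"type":"object","properties":{"commands":{"type":"array","items":{"type":"array","items":{"type":"array","items":{"type":"number"}}}},"force":{"type":"number"}},"required":["commands"]}

```bash
mkdir -p pics; ls; python3 - <<'E'
from station import r
import cv2,numpy as np
s=r.get_state();print({k:np.round(v,3) for k,v in s.items()},r.tip_reach)
ims=[]
for n in("side","top"):
    d=r.get_image(n);ims.append(d["img"]);print(n,d["fx"],d["fy"],d["cx"],d["cy"],d["k1"],np.round(d["R"],4).tolist(),np.round(d["t"],4).tolist(),"cam",np.round(-d["R"].T@d["t"],3))
    cv2.imwrite(f"pics/{n}0.png",d["img"])
    for l in("jug","jug_handle","neck_rim","neck_foot","cap","cap_top","wax_pot","dairy_pot","spice_jar"):
        print(n,l,[(round(o["score"],2),np.round(o["bbox"],1).tolist()) for o in r.outline_of(n,l)[:3]])
print(r.get_state()["time"])
E
```

```text
pics
{'time': np.float64(0.0), 'joint_pos': array([-1.262,  0.088,  1.372, -0.   ,  1.684, -0.103]), 'qd': array([ 0.001, -0.001, -0.   , -0.   , -0.002,  0.001]), 'effort': array([ 1.0000e-03, -3.4019e+01, -3.0242e+01,  7.2000e-02,  3.3000e-02,
       -0.0000e+00]), 'position': array([ 0.22 , -0.504,  0.229]), 'ee_rot': array([-3.139, -0.   ,  0.412]), 'contact_force': array([0.153, 0.546, 0.094]), 'moment': array([-0.012, -0.019, -0.007]), 'finger_force': np.float64(0.0), 'grip_width': np.float64(0.094)} 0.025
side 393.2771334086649 393.2771334086649 319.1535487221643 191.72005158486402 -0.07832377904470693 [[0.9959, 0.0893, -0.0137], [0.054, -0.7098, -0.7024], [-0.0725, 0.6988, -0.7117]] [-0.4356, -0.0713, 1.2774] cam [ 0.53  -0.904  0.853]
side jug [(0.85, [343.8, 271.0, 82.2, 95.8])]
side jug_handle [(0.96, [343.5, 273.6, 83.2, 88.5])]
side neck_rim [(0.64, [342.8, 271.5, 79.7, 92.3])]
side neck_foot [(0.33, [289.8, 227.8, 25.9, 26.4])]
side cap [(0.84, [288.1, 225.8, 24.1, 25.3])]
side cap_top [(0.56, [287.9, 224.7, 26.1, 23.0])]
side wax_pot [(0.83, [359.1, 226.4, 22.0, 20.2])]
side dairy_pot [(0.84, [323.0, 221.6, 24.0, 26.2])]
side spice_jar [(0.93, [277.5, 241.2, 15.0, 41.9])]
top 388.0450613736133 388.0450613736133 322.69688475682557 191.69267021343092 0.01920604558474565 [[-0.014, -0.9999, -0.0003], [-0.9955, 0.014, -0.0941], [0.0941, -0.001, -0.9956]] [-0.1985, 0.4782, 0.9334] cam [ 0.385 -0.204  0.974]
top jug [(0.63, [402.9, 166.0, 91.1, 86.8])]
top jug_handle [(0.88, [404.4, 168.3, 96.1, 84.8])]
top neck_rim [(0.63, [404.8, 168.9, 96.5, 83.8])]
top neck_foot [(0.96, [403.5, 167.7, 96.3, 82.8])]
top cap []
top cap_top [(0.94, [332.0, 235.4, 25.4, 24.4])]
top wax_pot []
top dairy_pot [(0.95, [332.7, 190.2, 28.0, 33.2])]
top spice_jar []
1.0
```

View both.

```bash
python3 - <<'E'
import cv2
a=cv2.imread("pics/side0.png")[190:340,240:440];b=cv2.imread("pics/top0.png")[100:280,290:490]
cv2.imwrite("pics/sidec.png",cv2.resize(a,None,fx=4,fy=4,interpolation=cv2.INTER_CUBIC))
cv2.imwrite("pics/topc.png",cv2.resize(b[:,:],None,fx=3.3,fy=3.3,interpolation=cv2.INTER_CUBIC))
E
```

```text
(no output)
```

View pics/sidec.png

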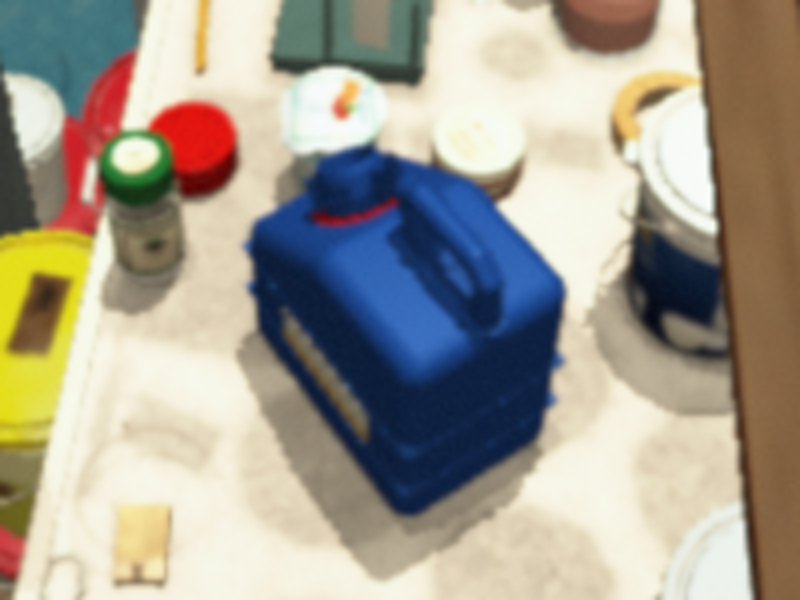

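View pics/topc.png

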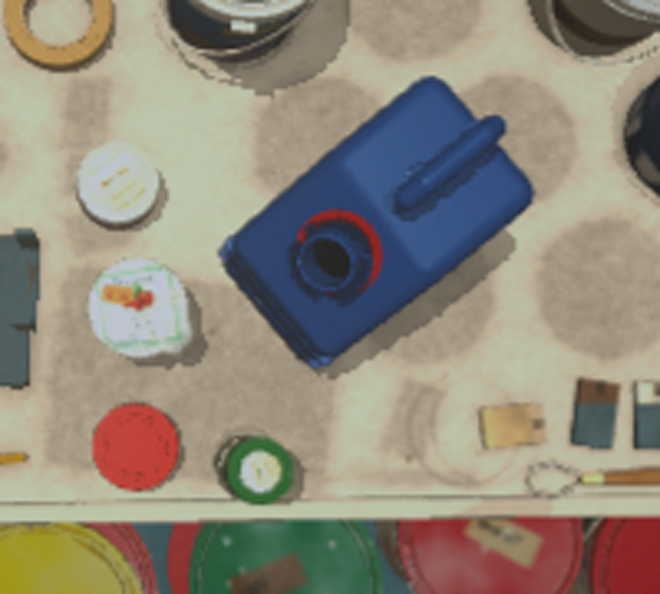

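View pics/side0.png

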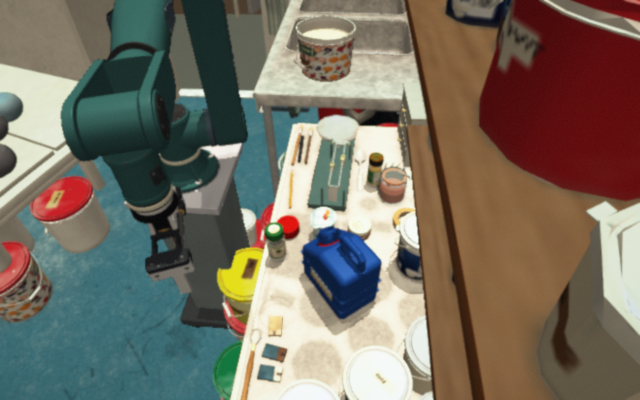

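The side crop shows the jug with its open neck pointing up and left, the cap left of it beside the green-lidded jar, and the yoghurt and wax pots behind. In the top picture the mouth is near (390.6, 178.2), the cap top at (331, 235) and the jar lid at (369, 242). The jug's front points to the lower left. Next I fit the poses.

```bash
cat > h.py <<'E'
from station import r
import cv2,numpy as np
from scipy.optimize import minimize
def proj(d,X):
    X=np.atleast_2d(X);c=X@d["R"].T+d["t"];s=c[:,:2]/c[:,2:]
    s=s*(1+d["k1"]*(s**2).sum(1,keepdims=True));return s*[d["fx"],d["fy"]]+[d["cx"],d["cy"]]
def ray(d,p):
    q=(np.array(p)-[d["cx"],d["cy"]])/[d["fx"],d["fy"]];s=q.copy()
    for _ in range(20): s=q/(1+d["k1"]*(s@s))
    return -d["R"].T@d["t"],d["R"].T@np.append(s,1)
def onplane(d,p,z):
    o,v=ray(d,p);return o+v*(z-o[2])/v[2]
def cyl(b,a,rad,h,n=40):
    a=np.array(a)/np.linalg.norm(a);u=np.cross(a,[0,1,0]) if abs(a[1])<.9 else np.cross(a,[1,0,0]);u/=np.linalg.norm(u);w=np.cross(a,u)
    t=np.linspace(0,2*np.pi,n,endpoint=False)[:,None];c=np.array(b)+rad*(np.cos(t)*u+np.sin(t)*w);return np.vstack([c,c+np.array(a)*h])
def mask(d,parts,S=4):
    m=np.zeros((400*S,640*S),np.uint8)
    for P in parts:
        q=(proj(d,P)+.5)*S; cv2.fillConvexPoly(m,cv2.convexHull(np.round(q).astype(np.int32)),1)
    return cv2.resize(m.astype(np.float32),(640,400),interpolation=cv2.INTER_AREA)
AX=np.array([-np.sin(.6109),0,np.cos(.6109)])
def jugparts():
    pr=np.array([[-85,0],[85,0],[85,165],[.7,165],[-85,105]])/1e3
    body=np.array([[x,y,z] for x,z in pr for y in(-.055,.055)])
    neck=cyl(np.array([-.055,0,.164])-.032*AX,AX,.025,.032)
    leg=cyl(np.array([-.002,0,.200])-.05*AX,AX,.008,.05)
    bar=cyl([-.003,0,.203],[1,0,0],.008,.075)
    return [body,neck,leg,bar]
def pose(P,x,y,yaw):
    c,s=np.cos(yaw),np.sin(yaw);return P@np.array([[c,-s,0],[s,c,0],[0,0,1]]).T+[x,y,0]
def fit(ds,masks,parts,p0,yaw=True,n=1):
    def f(p):
        q=list(p)+([] if yaw else [0]);return sum(1-np.minimum(a,m).sum()/np.maximum(a,m).sum() for d,m in zip(ds,masks) for a in[mask(d,[pose(P,*q) for P in parts])])
    st=np.array([.008,.008,.15][:len(p0)])
    o=minimize(f,p0,method="Nelder-Mead",options=dict(initial_simplex=np.vstack([p0]+[p0+st*e for e in np.eye(len(p0))]),xatol=1e-4,fatol=1e-5));return o.x,o.fun
def best(n,l): 
    o=r.outline_of(n,l);return o[0]["region"].astype(np.float32) if o else None
E
python3 - <<'E'
from h import *
D={n:r.get_image(n) for n in("side","top")}
mt=onplane(D["top"],[390.6-.35,178.2-.35],.164);print("mouth",mt)
M={n:best(n,"jug") for n in D};p0=np.array([mt[0]+.04,mt[1]-.035,-.65])
for ns in(["top"],["side"],["top","side"]):
    p,e=fit([D[n] for n in ns],[M[n] for n in ns],jugparts(),p0);print(ns,p,e,"rim",pose(np.array([[-.055,0,.164]]),*p))
for l,n0,rad,h,px in(("cap","cap_top",.032,.03,(331,235)),("jar","spice_jar",.023,.106,(368.8,242)),("dairy","dairy_pot",.036,.072,(332.7,190)),("wax","wax_pot",.0315,.034,(325.5,156))):
    c=onplane(D["top"],px,h);P=[cyl([0,0,0],[0,0,1],rad,h)];out=[]
    for n in D:
        m=best(n,n0)
        if m is None: m=best(n,l) if l=="cap" else None
        if m is not None: out.append((n,)+tuple(np.round(fit([D[n]],[m],P,c[:2],False)[0],4)))
    print(l,c[:2],out)
E
```

```text
mouth [ 0.48925393 -0.34750602  0.164     ]
['top'] [ 0.52012025 -0.38486259 -0.89400963] 0.04940086603164673 rim [[ 0.48567423 -0.34198518  0.164     ]]
['side'] [ 0.51717225 -0.38364822 -0.99806922] 0.0740898847579956 rim [[ 0.48736632 -0.33742478  0.164     ]]
['top', 'side'] [ 0.51875163 -0.3835045  -0.9115198 ] 0.1436905860900879 rim [[ 0.48506165 -0.34003055  0.164     ]]
cap [ 0.36921964 -0.22379172] [('side', np.float64(0.3734), np.float64(-0.2192)), ('top', np.float64(0.3697), np.float64(-0.2235))]
jar [ 0.35394945 -0.30582404] [('side', np.float64(0.354), np.float64(-0.3044)), ('top', np.float64(0.3544), np.float64(-0.3041))]
dairy [ 0.47434754 -0.22856976] []
wax [ 0.56219255 -0.21329735] [('side', np.float64(0.5682), np.float64(-0.209)), ('top', np.float64(0.5666), np.float64(-0.2125))]
```

```bash
python3 - <<'E'
from h import *
D={n:r.get_image(n) for n in("side","top")}
M={}
for n in D:
    hsv=cv2.cvtColor(D[n]["img"],cv2.COLOR_BGR2HSV).astype(int);b=((hsv[...,0]>100)&(hsv[...,0]<128)&(hsv[...,1]>110)).astype(np.uint8)
    reg=cv2.dilate(best(n,"jug"),np.ones((9,9)))>0
    b=cv2.morphologyEx(b*reg.astype(np.uint8),cv2.MORPH_CLOSE,np.ones((5,5)))
    c=max(cv2.findContours(b,0,1)[0],key=cv2.contourArea);m=np.zeros((400,640),np.uint8);cv2.drawContours(m,[c],-1,1,-1);M[n]=m.astype(np.float32)
p0=np.array([.519,-.384,-.9])
for ns in(["top"],["side"],["top","side"]):
    p,e=fit([D[n] for n in ns],[M[n] for n in ns],jugparts(),p0);print(ns,p,e,"rim",pose(np.array([[-.055,0,.164]]),*p))
vis=[]
for n,(a,b,c,d_) in(("top",(120,220,350,450)),("side",(215,325,295,390))):
    im=cv2.resize(D[n]["img"],None,fx=4,fy=4,interpolation=cv2.INTER_CUBIC)
    for P in[cyl(np.array([-.055,0,.164]),AX,.021,0)[:40],cyl(np.array([-.055,0,.164]),AX,.025,0)[:40],jugparts()[3],cyl(np.array([-.055,0,.164])-.032*AX,AX,.0295,0)[:40]]:
        q=(proj(D[n],pose(P,*p))+.5)*4
        cv2.polylines(im,[cv2.convexHull(q.astype(np.int32))],True,(0,255,255),1)
    q=[(proj(D[n],pose(x,*p))+.5)*4 for x in jugparts()[:1]]
    cv2.polylines(im,[cv2.convexHull(q[0].astype(np.int32))],True,(0,255,0),1)
    v=im[a*4:b*4,c*4:d_*4];vis.append(cv2.resize(v,(400,440)))
cv2.imwrite("pics/fit.png",np.hstack(vis))
for n in D:
    hsv=cv2.cvtColor(D[n]["img"],cv2.COLOR_BGR2HSV).astype(int);b=(((hsv[...,0]<10)|(hsv[...,0]>170))&(hsv[...,1]>140)).astype(np.uint8)
    l,lab,st,ce=cv2.connectedComponentsWithStats(b)
    k=lab[235 if n=="top" else 225,331 if n=="top" else 288];print(n,ce[k],st[k],fit([D[n]],[(lab==k).astype(np.float32)],[cyl([0,0,0],[0,0,1],.032,.03)],np.array([.37,-.2235]),False))
E
```

```text
['top'] [ 0.5204755  -0.38501376 -0.92143489] 0.14188116788864136 rim [[ 0.48721821 -0.3412079   0.164     ]]
['side'] [ 0.51661931 -0.38228803 -1.0348657 ] 0.104591965675354 rim [[ 0.48853404 -0.33499937  0.164     ]]
['top', 'side'] [ 0.51760408 -0.38480532 -0.9290898 ] 0.26919877529144287 rim [[ 0.4846831  -0.34074617  0.164     ]]
side [289.19428571 226.00857143] [277 216  22  23 350] (array([ 0.37015343, -0.22053489]), np.float64(0.2901875972747803))
top [330.60531309 234.9886148 ] [318 222  26  27 527] (array([ 0.36954215, -0.22262342]), np.float64(0.06087636947631836))
```

View pics/fit.png

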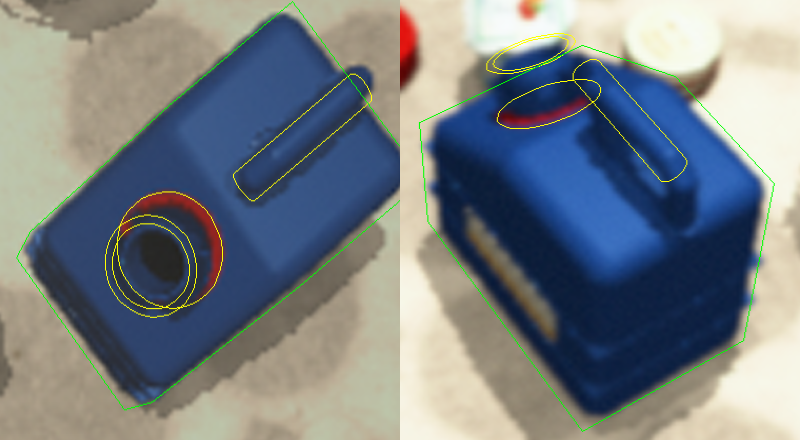

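The overlay shows the fitted ring close to the red arc in the top half, but the rim drawn about 2.5 px too far to the lower left; the rounded body biases the hull fit. I'll use the red ring, the neck and the handle instead.

```bash
cat >> h.py <<'E'
def redmask(d,box):
    hsv=cv2.cvtColor(d["img"],cv2.COLOR_BGR2HSV).astype(int);b=(((hsv[...,0]<12)|(hsv[...,0]>165))&(hsv[...,1]>110)&(hsv[...,2]>60)).astype(np.float32)
    o=np.zeros_like(b);x0,x1,y0,y1=box;o[y0:y1,x0:x1]=b[y0:y1,x0:x1];return o
FOOT=np.array([-.055,0,.164])-.032*AX
E
python3 - <<'E'
from h import *
D={n:r.get_image(n) for n in("side","top")}
R={"top":redmask(D["top"],(375,412,155,192)),"side":redmask(D["side"],(310,345,232,250))}
print({n:R[n].sum() for n in R})
ring=[cyl(FOOT,AX,.0295,.0055)];nk=[cyl(FOOT+.0055*AX,AX,.026,.0185),cyl(FOOT,AX,.0235,.032)]
for yaw in(-.87,-.91,-.95):
  for ns in(["top"],["side"],["top","side"]):
    def f(p):
        e=0
        for n in ns:
            a=np.clip(mask(D[n],[pose(P,*p,yaw) for P in ring])-mask(D[n],[pose(P,*p,yaw) for P in nk]),0,1);m=R[n];e+=1-np.minimum(a,m).sum()/np.maximum(a,m).sum()
        return e
    o=min((minimize(f,[.522+a,-.388+b],method="Nelder-Mead",options=dict(initial_simplex=[[.522+a,-.388+b],[.526+a,-.388+b],[.522+a,-.384+b]],xatol=1e-4)) for a in(-.004,.004) for b in(-.004,.004)),key=lambda o:o.fun)
    print(yaw,ns,o.x,o.fun,"rim",pose(np.array([[-.055,0,.164]]),*o.x,yaw))
p=[*o.x,-.91]
vis=[]
for n,(cx,cy) in(("top",(392,178)),("side",(330,234))):
    im=cv2.resize(D[n]["img"][cy-25:cy+25,cx-25:cx+25],None,fx=8,fy=8,interpolation=cv2.INTER_CUBIC);im0=im.copy()
    for P in[cyl(np.array([-.055,0,.164]),AX,.0235,0)[:40],cyl(FOOT+.0055*AX,AX,.0295,0)[:40],jugparts()[3]]:
        q=(proj(D[n],pose(P,*p))+.5-[cx-25,cy-25])*8
        cv2.polylines(im,[cv2.convexHull(q.astype(np.int32))],True,(0,255,255),1)
    vis.append(np.vstack([im0,im])[:, :])
cv2.imwrite("pics/ring.png",cv2.resize(np.hstack(vis),(600,600)))
E
```

```text
{'top': np.float32(119.0), 'side': np.float32(35.0)}
-0.87 ['top'] [ 0.5187764  -0.38328816] 0.3607861399650574 rim [[ 0.48331094 -0.34125007  0.164     ]]
-0.87 ['side'] [ 0.51909394 -0.37884668] 0.5560253858566284 rim [[ 0.48362848 -0.33680859  0.164     ]]
-0.87 ['top', 'side'] [ 0.51801933 -0.38088797] 1.2528142929077148 rim [[ 0.48255387 -0.33884987  0.164     ]]
-0.91 ['top'] [ 0.51778592 -0.38388763] 0.3616628050804138 rim [[ 0.4840299  -0.34046493  0.164     ]]
-0.91 ['side'] [ 0.51806403 -0.37985545] 0.5663532018661499 rim [[ 0.48430802 -0.33643275  0.164     ]]
-0.91 ['top', 'side'] [ 0.51674888 -0.38174629] 1.2322819232940674 rim [[ 0.48299286 -0.33832359  0.164     ]]
-0.95 ['top'] [ 0.51617473 -0.38491391] 0.3703190088272095 rim [[ 0.48418216 -0.34017605  0.164     ]]
-0.95 ['side'] [ 0.51688158 -0.38110166] 0.577523410320282 rim [[ 0.48488901 -0.33636381  0.164     ]]
-0.95 ['top', 'side'] [ 0.5153025  -0.38263069] 1.2072339057922363 rim [[ 0.48330993 -0.33789284  0.164     ]]
```

View pics/ring.png

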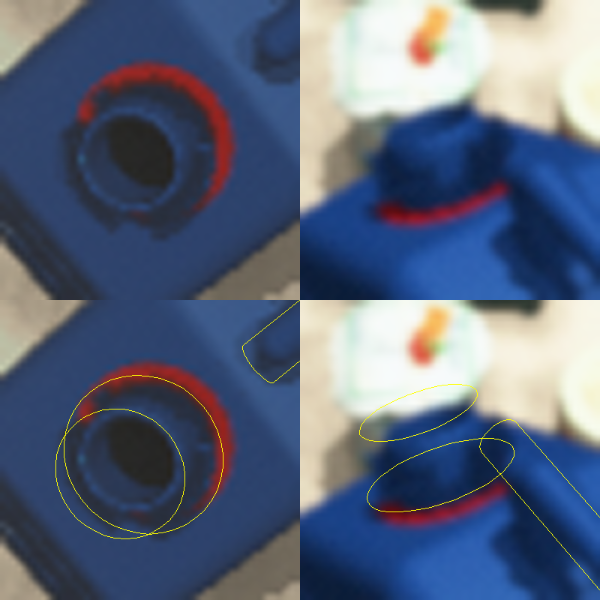

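The zoom shows the red ring arc (top view, outer about 26 px wide) and the mouth's bright throat circle near top pixel (387.5, 178.7). The ring fit from the top camera alone agrees with that to about 2 mm. For yaw I'll use line segments.

```bash
python3 - <<'E'
from h import *
d=r.get_image("top");im=d["img"][110:225,345:455];g=cv2.resize(im,None,fx=4,fy=4,interpolation=cv2.INTER_CUBIC)
g=cv2.createCLAHE(4,(4,4)).apply(g.max(2))
L=cv2.createLineSegmentDetector().detect(g)[0][:,0]
for l in sorted(L,key=lambda l:-np.hypot(l[2]-l[0],l[3]-l[1]))[:16]:
    a,b=l[:2]/4+[345,110],l[2:]/4+[345,110]
    A,B=onplane(d,a,.165),onplane(d,b,.165);v=B-A;t=np.arctan2(v[1],v[0])
    print(np.round(np.r_[a,b],1),"len mm",round(np.linalg.norm(v)*1e3),"ang",round(t%np.pi-np.pi,3), "perp->",round((t+np.pi/2)%np.pi-np.pi,3))
p=(.5178,-.3839,-.91)
print(proj(d,pose(np.array([[-.055,0,.164]])-.006*AX,*p)))
E
```

```text
[382.2 151.6 415.7 124.2] len mm 93 ang -0.898 perp-> -2.469
[361.8 175.3 389.  207.8] len mm 88 ang -2.469 perp-> -0.898
[413.9 161.7 441.7 139.2] len mm 77 ang -0.909 perp-> -2.48
[379.  207.3 360.  184.5] len mm 62 ang -2.47 perp-> -0.899
[360.  171.2 382.2 151.8] len mm 63 ang -0.868 perp-> -2.439
[420.6 182.2 442.3 164.8] len mm 59 ang -0.914 perp-> -2.485
[437.7 137.4 417.4 154.1] len mm 56 ang -0.896 perp-> -2.466
[410.5 133.7 394.3 146.9] len mm 45 ang -0.9 perp-> -2.47
[451.7 161.3 438.4 173.1] len mm 38 ang -0.868 perp-> -2.439
[373.6 194.2 384.1 206.8] len mm 34 ang -2.468 perp-> -0.897
[438.4 172.7 426.3 183.2] len mm 34 ang -0.877 perp-> -2.448
[426.  183.3 414.1 192.4] len mm 32 ang -0.935 perp-> -2.506
[440.9 143.2 449.3 152.6] len mm 26 ang -2.451 perp-> -0.88
[426.4 126.2 434.7 135.6] len mm 27 ang -2.456 perp-> -0.885
[437.4 184.  427.5 191.6] len mm 26 ang -0.934 perp-> -2.505
[363.  114.7 350.8 114.8] len mm 26 ang -1.578 perp-> -0.008
[[387.85137565 179.63332977]]
```

```bash
python3 - <<'E'
from h import *
from scipy.spatial.transform import Rotation as Ro
d=r.get_image("top");yaw=-.9;ex=np.array([np.cos(yaw),np.sin(yaw)]);ey=np.array([-ex[1],ex[0]])
for a,z in(((413.9,161.7,441.7,139.2),.203),((437.7,137.4,417.4,154.1),.203),((382.2,151.6,415.7,124.2),.163)):
    A,B=onplane(d,a[:2],z)[:2],onplane(d,a[2:],z)[:2];print("lat",((A+B)/2)@ey, "long",A@ex,B@ex)
print("fit lat",np.array([.5178,-.3839])@ey,"long",np.array([.5178,-.3839])@ex)
th=onplane(d,(387.5,178.7),.159)[:2];print("throat lat",th@ey,"origin long",th@ex+.055-.006*.574)
A=np.array([*(-.5736*ex),.8192]);rim=np.array([.485,-.341,.164])
tilt=Ro.from_rotvec(.6109*np.array([ex[1],-ex[0],0]))
for line in(-.611,-.8,-.4):
  R=tilt*Ro.from_euler("z",line+np.pi/2)*Ro.from_euler("x",np.pi)
  for L in(.15,.25):
   for al in(1.2,1.6):
    w=rim+A*(L+.02);j1=np.arctan2(w[1],w[0])
    M=Ro.from_euler("y",-al)*Ro.from_euler("z",-j1)*R
    e=M.as_euler("ZYZ");print(line,L,al,"j1",round(j1,2),"j4,5,6",np.round([e[0],e[1],e[2]-np.pi/2],2),"tool z",np.round(R.apply([0,0,1]),3))
print(r.get_state()["time"])
E
```

```text
lat 0.16234396210383362 long 0.6256366312491755 0.6987346226729755
lat 0.169954044920435 long 0.6949263188108018 0.641113626426284
lat 0.220953447494497 long 0.5995062687271523 0.6927652136437937
fit lat 0.16697060698600288 long 0.622588842176541
throat lat 0.1694762200913805 origin long 0.6233140943980159
-0.611 0.15 1.2 j1 -0.56 j4,5,6 [-0.2   1.36  0.04] tool z [ 0.357 -0.449 -0.819]
-0.611 0.15 1.6 j1 -0.56 j4,5,6 [-0.24  0.97  0.13] tool z [ 0.357 -0.449 -0.819]
-0.611 0.25 1.2 j1 -0.51 j4,5,6 [-0.22  1.37  0.08] tool z [ 0.357 -0.449 -0.819]
-0.611 0.25 1.6 j1 -0.51 j4,5,6 [-0.26  0.98  0.18] tool z [ 0.357 -0.449 -0.819]
-0.8 0.15 1.2 j1 -0.56 j4,5,6 [-0.2   1.36  0.23] tool z [ 0.357 -0.449 -0.819]
-0.8 0.15 1.6 j1 -0.56 j4,5,6 [-0.24  0.97  0.32] tool z [ 0.357 -0.449 -0.819]
-0.8 0.25 1.2 j1 -0.51 j4,5,6 [-0.22  1.37  0.27] tool z [ 0.357 -0.449 -0.819]
-0.8 0.25 1.6 j1 -0.51 j4,5,6 [-0.26  0.98  0.37] tool z [ 0.357 -0.449 -0.819]
-0.4 0.15 1.2 j1 -0.56 j4,5,6 [-0.2   1.36 -0.17] tool z [ 0.357 -0.449 -0.819]
-0.4 0.15 1.6 j1 -0.56 j4,5,6 [-0.24  0.97 -0.08] tool z [ 0.357 -0.449 -0.819]
-0.4 0.25 1.2 j1 -0.51 j4,5,6 [-0.22  1.37 -0.13] tool z [ 0.357 -0.449 -0.819]
-0.4 0.25 1.6 j1 -0.51 j4,5,6 [-0.26  0.98 -0.03] tool z [ 0.357 -0.449 -0.819]
2.0
```

Request:
jog_arm([
  [[1,1.66,3.13,0,0,0,0.11],[1,1.66,3.13,0,0,0,0.11],[1,1.66,3.13,0,0,0,0.11],[1,1.66,3.13,0,0,0,0.11],[1,1.66,3.13,0,0,0,0.108],[1,1.66,3.13,0,0,0,0],[1,1.66,3.13,0,0,0,0],[1,1.66,3.13,-1.5,0,0,0],[1,1.66,3.13,-2.5,0,0,0],[1,0,0,-4,0,0,0],[1,0,0,0,0,0,0],[1,0,0,0,0,0,0],[1,0,0,0,0,0,0]],
], force=15)

```text
time: 3.08
position: [0.3696, -0.2248, 0.1535]
ee_rot: [3.139, 0.0, 0.959]
contact_force: [-0.1, -0.1, 0.0]
grip_width: 0.0943
finger_force: 0.0
```

Request:
jog_arm([
  [[1,0,0.2,-3.5,0,0,0],[1,0,0,-3.5,0,0,0],[1,0,0,-3,0,0,0],[1,0,0,-1.5,0,0,0],[1,0,0,-0.7,0,0,0],[1,0,0,0,0,0,0],[1,0,0,0,0,0,0],[0.5,0,0,0,0,0,0],[0.5,0,0,0,0,0,0],[0.5,0,0,0,0,0,0],[0.5,0,0,0,0,0,0],[0.5,0,0,0,0,0,0]],
], force=20)

```text
time: 4.08
position: [0.3692, -0.2217, 0.03]
ee_rot: [3.14, 0.0, 0.96]
contact_force: [0.6, -0.6, 4.3]
grip_width: 0.0641
finger_force: 20.2
```

Request:
jog_arm([
  [[0.5,0,0,2,0,0,0],[0.5,0,0,4,0,0,0],[0.5,0,0,4,0,0,0],[0.5,0,0,4,0,0,0],[0.5,0,0,4.1,0,0,0],[0.5,1.56,-1.54,0.1,-0.0798,-0.0633,0],[0.5,1.56,-1.54,0,-0.0798,-0.0633,0],[0.5,1.56,-1.54,0,-0.0798,-0.0633,0],[0.5,1.56,-1.54,0,-0.0798,-0.0633,0],[0.5,1.56,-1.54,0,-0.0798,-0.0633,0],[0.5,1.56,-1.54,0,-0.0798,-0.0633,0],[0.5,0,0,0,0,0,0],[0.5,0,0,0,0,0,0],[0.5,0,0,0,0,0,0]],
])

```text
time: 5.25
position: [0.4622, -0.3137, 0.2117]
ee_rot: [2.552, 0.164, 0.91]
contact_force: [0.3, -0.5, 0.1]
grip_width: 0.0644
finger_force: 20.0
```

```bash
cat > k.py <<'E'
from h import *
from scipy.spatial.transform import Rotation as Ro
yaw=-.9;ex=np.array([np.cos(yaw),np.sin(yaw),0]);ey=np.array([-ex[1],ex[0],0]);A=-.5736*ex+np.array([0,0,.8192]);EX=np.cross(ey,A)
def rep(rim):
    s=r.get_state();R=Ro.from_euler("xyz",s["ee_rot"]);tz=R.apply([0,0,1]);c=s["position"]+.029*tz;v=c-rim
    print("t",s["time"],"joints",np.round(s["joint_pos"],2),"tcp",np.round(s["position"],4))
    print("cap rel rim ex,ey,A mm",np.round([v@EX*1e3,v@ey*1e3,v@A*1e3],1),"axis err (rotvec to apply, world)",np.round(np.cross(tz,-A),3),"F",np.round(s["contact_force"],1),"F.A",round(s["contact_force"]@A,1),"M.A",round(s["moment"]@A,2),"grip",s["finger_force"],round(s["grip_width"],4))
    return s,R,c
RIM=np.array([.4839,-.3411,.164])
E
python3 - <<'E'
from k import *
s,R,c=rep(RIM);tz=R.apply([0,0,1]);ims=[]
for n,box in(("top",(360,430,145,215)),("side",(285,355,185,255))):
    d=r.get_image(n);m=redmask(d,box);
    x0,x1,y0,y1=box;im=cv2.resize(d["img"][y0:y1,x0:x1],None,fx=6,fy=6,interpolation=cv2.INTER_CUBIC)
    for P in(cyl(c,-tz,.032,.03)[:40],cyl(c,-tz,.032,.03)[40:]):cv2.polylines(im,[((proj(d,P)+.5-[x0,y0])*6).astype(np.int32)],True,(0,255,255),1)
    ims.append(im[:420,:420])
cv2.imwrite("pics/hov.png",np.hstack(ims)[:, :800] if 0 else cv2.resize(np.hstack(ims),(800,400)))
E
```

```text
t 5.25 joints [-0.6  -0.27  1.85 -0.21  0.98  0.08] tcp [ 0.4622 -0.3137  0.2117]
cap rel rim ex,ey,A mm [-1.3  0.1 30.2] axis err (rotvec to apply, world) [-0.001 -0.001  0.   ] F [ 0.3 -0.5  0.1] F.A -0.2 M.A -0.06 grip 19.999708053655922 0.0644
```

View pics/hov.png

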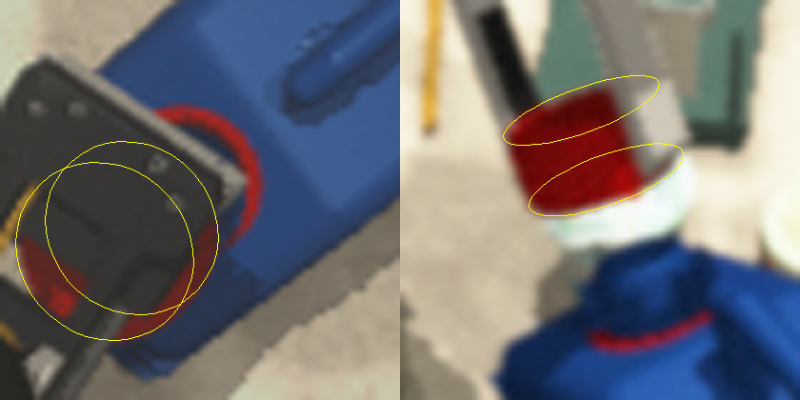

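The top view's overlay fits the held cap. In the side view the cap axis, extended, meets the ring centre near (654, 322). I'll correct by 1.3 mm and go down along the axis.

Request:
jog_arm([
  [[0.5,0.066,-0.083,0.075,0,0,0],[0.5,0.357,-0.449,-0.819,0,0,0],[0.5,0.357,-0.449,-0.819,0,0,0],[0.5,0.357,-0.449,-0.819,0,0,0],[0.5,0.107,-0.135,-0.246,0,0,0],[0.5,0,0,0,0,0,0],[0.5,0,0,0,0,0,0],[0.5,0,0,0,0,0,0]],
])

```text
time: 6.02
position: [0.4748, -0.3295, 0.1849]
ee_rot: [2.551, 0.164, 0.91]
contact_force: [-0.1, -0.2, 0.2]
grip_width: 0.0642
finger_force: 20.0
```

```bash
python3 -c "
from k import *
rep(RIM)"
```

```text
t 6.0167 joints [-0.61 -0.2   1.86 -0.21  0.91  0.08] tcp [ 0.4748 -0.3295  0.1849]
cap rel rim ex,ey,A mm [-0.1  0.1 -3.5] axis err (rotvec to apply, world) [-0. -0.  0.] F [-0.1 -0.2  0.2] F.A 0.1 M.A 0.02 grip 19.999810229055583 0.0642
```

Request:
jog_arm([
  [[0.5,0.071,-0.09,-0.164,0,0,0],[0.5,0.071,-0.09,-0.164,0,0,0],[0.5,0,0,0,0,0,0],[0.5,0,0,0,0,0,0]],
])

```text
time: 6.35
position: [0.4765, -0.3314, 0.1824]
ee_rot: [2.549, 0.164, 0.91]
contact_force: [-1.7, 0.9, 1.5]
grip_width: 0.0644
finger_force: 20.0
```

```bash
python3 -c "
from k import *
rep(RIM)"
```

```text
t 6.35 joints [-0.61 -0.2   1.86 -0.21  0.9   0.08] tcp [ 0.4765 -0.3314  0.1824]
cap rel rim ex,ey,A mm [ 0.6  0.2 -6.9] axis err (rotvec to apply, world) [ 0.001  0.001 -0.   ] F [-1.7  0.9  1.5] F.A 2.3 M.A -0.01 grip 20.00021285377443 0.0644
```

Request:
jog_arm([
  [[0.5,0.053,-0.067,-0.123,0,0,0],[0.5,0,0,0,0,0,0],[0.5,0,0,0,0,0,0]],
])

```text
time: 6.6
position: [0.4775, -0.3325, 0.1814]
ee_rot: [2.548, 0.164, 0.91]
contact_force: [1.2, -0.7, 1.3]
grip_width: 0.0643
finger_force: 20.0
```

```bash
cat >> k.py <<'E'
def look(name):
    s,R,c=rep(RIM);tz=R.apply([0,0,1]);F=s["contact_force"];print("F lateral EX,ey",round(F@EX,1),round(F@ey,1),"M",np.round(s["moment"],2))
    if not name:return
    ims=[]
    for n,box in(("top",(360,430,145,215)),("side",(295,365,200,270))):
        d=r.get_image(n);x0,x1,y0,y1=box;im=cv2.resize(d["img"][y0:y1,x0:x1],None,fx=6,fy=6,interpolation=cv2.INTER_CUBIC)
        for P in(cyl(c,-tz,.032,.03)[:40],cyl(c,-tz,.032,.03)[40:],cyl(RIM-.0265*A,A,.0295,0)[:40]):cv2.polylines(im,[((proj(d,P)+.5-[x0,y0])*6).astype(np.int32)],True,(0,255,255),1)
        ims.append(im)
    cv2.imwrite(name,cv2.resize(np.hstack(ims),(800,400)))
E
python3 -c "
from k import *
look('pics/seat.png')"
```

```text
t 6.6 joints [-0.62 -0.19  1.86 -0.21  0.9   0.08] tcp [ 0.4775 -0.3325  0.1814]
cap rel rim ex,ey,A mm [ 1.3  0.3 -8.6] axis err (rotvec to apply, world) [ 0.002  0.002 -0.   ] F [ 1.2 -0.7  1.3] F.A 0.3 M.A -0.01 grip 19.999595512636006 0.0643
F lateral EX,ey 1.8 0.5 M [-0.14 -0.21  0.05]
```

View pics/seat.png

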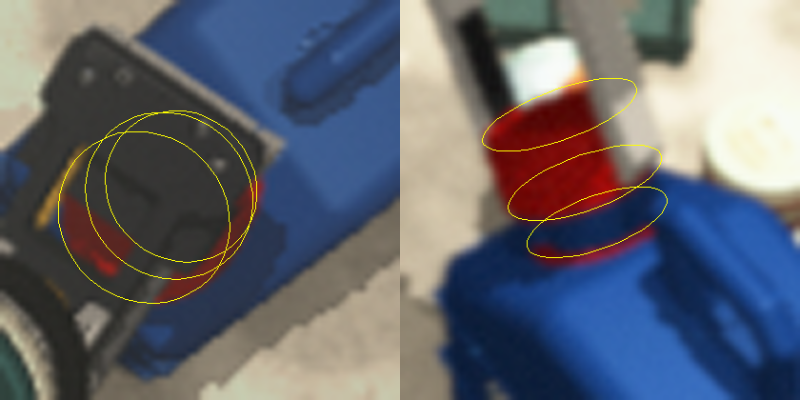

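The drawn seat and the picture agree to about a pixel. The neck pushes the cap toward +EX, so I'll shift the cap that way and press on gently.

Request:
jog_arm([
  [[0.5,0.076,-0.096,0.086,0,0,0],[0.5,0.053,-0.067,-0.123,0,0,0],[0.5,0,0,0,0,0,0],[0.5,0,0,0,0,0,0]],
])

```text
time: 7.03
position: [0.4778, -0.3333, 0.1814]
ee_rot: [2.551, 0.164, 0.909]
contact_force: [-5.3, 6.6, 8.4]
grip_width: 0.0642
finger_force: 20.0
```

```bash
python3 -c "
from k import *
look('')"
```

```text
t 7.0333 joints [-0.62 -0.19  1.85 -0.21  0.9   0.08] tcp [ 0.4778 -0.3333  0.1814]
cap rel rim ex,ey,A mm [ 1.8  0.1 -9.1] axis err (rotvec to apply, world) [-0. -0.  0.] F [-5.3  6.6  8.4] F.A 11.8 M.A -0.01 grip 20.003663473762572 0.0642
F lateral EX,ey -2.1 0.0 M [ 0.42  0.4  -0.05]
```

Request:
jog_arm([
  [[0.5,-0.05,0.062,0.042,0,0,0],[0.5,0,0,0,-0.0416,0.0524,0.0956],[0.5,0,0,0,-0.0416,0.0524,0.0956],[0.5,0,0,0,-0.0416,0.0524,0.0956],[0.5,0,0,0,0,0,0]],
])

```text
time: 7.45
position: [0.4776, -0.3331, 0.1805]
ee_rot: [2.63, 0.35, 1.219]
contact_force: [0.6, -0.3, 0.9]
grip_width: 0.0642
finger_force: 20.0
```

```bash
python3 -c "
from k import *
look('')"
```

```text
t 7.45 joints [-0.62 -0.19  1.85 -0.21  0.9  -0.28] tcp [ 0.4776 -0.3331  0.1805]
cap rel rim ex,ey,A mm [ 1.1  0.1 -9.7] axis err (rotvec to apply, world) [ 0.  0. -0.] F [ 0.6 -0.3  0.9] F.A 0.4 M.A -0.01 grip 19.998445878736675 0.0642
F lateral EX,ey 1.1 0.3 M [ 0.08 -0.14  0.1 ]
```

Request:
jog_arm([
  [[0.5,0.071,-0.09,-0.164,0,0,0],[0.5,0,0,0,0,0,0],[0.5,0,0,0,0,0,0]],
])

```text
time: 7.7
position: [0.4786, -0.334, 0.179]
ee_rot: [2.628, 0.348, 1.216]
contact_force: [2.6, -0.3, -0.3]
grip_width: 0.0643
finger_force: 20.0
```

```bash
python3 -c "
from k import *
look('')"
```

```text
t 7.7 joints [-0.62 -0.19  1.85 -0.21  0.89 -0.27] tcp [ 0.4786 -0.334   0.179 ]
cap rel rim ex,ey,A mm [  1.4   0.2 -11.6] axis err (rotvec to apply, world) [ 0.     0.001 -0.   ] F [ 2.6 -0.3 -0.3] F.A -1.3 M.A 0.0 grip 19.99989557079971 0.0643
F lateral EX,ey 1.4 1.8 M [ 0.01 -0.23  0.13]
```

Request:
jog_arm([
  [[0.5,0.109,-0.09,-0.147,0,0,0],[0.5,0,0,0,0,0,0],[0.5,0,0,0,0,0,0]],
])

```text
time: 7.95
position: [0.4791, -0.3346, 0.1786]
ee_rot: [2.629, 0.349, 1.216]
contact_force: [-4.5, 6.1, 6.5]
grip_width: 0.0641
finger_force: 20.0
```

```bash
python3 -c "
from k import *
look('')"
```

```text
t 7.95 joints [-0.62 -0.19  1.85 -0.21  0.89 -0.27] tcp [ 0.4791 -0.3346  0.1786]
cap rel rim ex,ey,A mm [  1.7   0.3 -12.4] axis err (rotvec to apply, world) [ 0. -0.  0.] F [-4.5  6.1  6.5] F.A 9.6 M.A -0.06 grip 20.003481251187623 0.0641
F lateral EX,ey -2.5 0.2 M [ 0.35  0.4  -0.14]
```

Request:
jog_arm([
  [[0.5,-0.022,0.028,0.002,0,0,0],[0.5,0,0,0,-0.0416,0.0524,0.0956],[0.5,0,0,0,-0.0416,0.0524,0.0956],[0.5,0,0,0,-0.0416,0.0524,0.0956],[0.5,0,0,0,0,0,0]],
])

```text
time: 8.37
position: [0.4792, -0.3345, 0.1786]
ee_rot: [2.775, 0.501, 1.568]
contact_force: [-2.6, 2.9, 5.1]
grip_width: 0.0646
finger_force: 20.0
```

```bash
python3 -c "
from k import *
look('')"
```

```text
t 8.3667 joints [-0.62 -0.19  1.85 -0.21  0.89 -0.63] tcp [ 0.4792 -0.3345  0.1786]
cap rel rim ex,ey,A mm [  1.8   0.4 -12.4] axis err (rotvec to apply, world) [ 0.001  0.001 -0.   ] F [-2.6  2.9  5.1] F.A 6.4 M.A 0.01 grip 20.00090507324785 0.0646
F lateral EX,ey -0.3 -0.2 M [ 0.2   0.18 -0.  ]
```

Resting on the ribs with good contact, 40° turned so far. I'll keep turning.

Request:
jog_arm([
  [[0.5,0,0,0,-0.0416,0.0524,0.0956],[0.5,0,0,0,-0.0416,0.0524,0.0956],[0.5,0,0,0,-0.0416,0.0524,0.0956],[0.5,0,0,0,0,0,0]],
])

```text
time: 8.7
position: [0.4792, -0.3345, 0.1787]
ee_rot: [2.984, 0.593, 1.965]
contact_force: [-2.3, 3.0, 6.5]
grip_width: 0.0644
finger_force: 20.0
```

```bash
python3 -c "
from k import *
look('')"
```

```text
t 8.7 joints [-0.62 -0.19  1.85 -0.21  0.89 -0.98] tcp [ 0.4792 -0.3345  0.1787]
cap rel rim ex,ey,A mm [  1.8   0.4 -12.3] axis err (rotvec to apply, world) [ 0.     0.001 -0.   ] F [-2.3  3.   6.5] F.A 7.5 M.A -0.07 grip 20.00094949733466 0.0644
F lateral EX,ey 0.6 0.1 M [ 0.19  0.14 -0.07]
```

Request:
jog_arm([
  [[0.5,0,0,0,-0.0416,0.0524,0.0956],[0.5,0,0,0,-0.0416,0.0524,0.0956],[0.5,0,0,0,-0.0416,0.0524,0.0956],[0.5,0,0,0,0,0,0]],
])

```text
time: 9.03
position: [0.4792, -0.3345, 0.1787]
ee_rot: [-3.057, 0.606, 2.389]
contact_force: [-2.0, 3.4, 5.5]
grip_width: 0.0644
finger_force: 20.0
```

```bash
python3 -c "
from k import *
look('')"
```

```text
t 9.0333 joints [-0.62 -0.19  1.85 -0.21  0.89 -1.33] tcp [ 0.4792 -0.3345  0.1787]
cap rel rim ex,ey,A mm [  1.8   0.4 -12.4] axis err (rotvec to apply, world) [ 0.     0.001 -0.   ] F [-2.   3.4  5.5] F.A 6.8 M.A -0.01 grip 20.00090809073299 0.0644
F lateral EX,ey -0.0 0.6 M [0.18 0.1  0.01]
```

Request:
jog_arm([
  [[0.5,0,0,0,-0.0416,0.0524,0.0956],[0.5,0,0,0,-0.0416,0.0524,0.0956],[0.5,0,0,0,0,0,0]],
])

```text
time: 9.28
position: [0.4789, -0.3346, 0.1773]
ee_rot: [-2.905, 0.568, 2.664]
contact_force: [1.1, -0.5, 0.2]
grip_width: 0.0644
finger_force: 20.0
```

```bash
python3 -c "
from k import *
look('')"
```

```text
t 9.2833 joints [-0.62 -0.18  1.85 -0.21  0.89 -1.56] tcp [ 0.4789 -0.3346  0.1773]
cap rel rim ex,ey,A mm [  0.8   0.1 -13.4] axis err (rotvec to apply, world) [-0.001 -0.    -0.   ] F [ 1.1 -0.5  0.2] F.A -0.5 M.A -0.11 grip 19.998022480867803 0.0644
F lateral EX,ey 1.0 0.5 M [ 0.08 -0.1  -0.04]
```

It has come off the ribs, so I'll push down into the opening.

Request:
jog_arm([
  [[0.5,0.086,-0.102,-0.15,0,0,0],[0.5,0.071,-0.09,-0.164,0,0,0],[0.5,0,0,0,0,0,0],[0.5,0,0,0,0,0,0]],
])

```text
time: 9.62
position: [0.4806, -0.3366, 0.1738]
ee_rot: [-2.906, 0.568, 2.661]
contact_force: [-0.1, 0.0, -0.2]
grip_width: 0.064
finger_force: 20.0
```

```bash
python3 -c "
from k import *
look('')"
```

```text
t 9.6167 joints [-0.62 -0.18  1.85 -0.21  0.88 -1.56] tcp [ 0.4806 -0.3366  0.1738]
cap rel rim ex,ey,A mm [  0.9   0.2 -17.8] axis err (rotvec to apply, world) [-0.001 -0.001 -0.   ] F [-0.1  0.  -0.2] F.A -0.2 M.A -0.09 grip 19.999713697470725 0.064
F lateral EX,ey -0.2 -0.0 M [ 0.12  0.01 -0.07]
```

Request:
jog_arm([
  [[0.5,0.071,-0.09,-0.164,0,0,0],[0.5,0.018,-0.022,-0.041,0,0,0],[0.5,0,0,0,0,0,0],[0.5,0,0,0,0,0,0]],
])

```text
time: 9.95
position: [0.4816, -0.3375, 0.1721]
ee_rot: [-2.906, 0.568, 2.663]
contact_force: [0.6, -0.7, 0.0]
grip_width: 0.0646
finger_force: 20.0
```

```bash
python3 -c "
from k import *
look('')"
```

```text
t 9.95 joints [-0.62 -0.17  1.85 -0.21  0.88 -1.56] tcp [ 0.4816 -0.3375  0.1721]
cap rel rim ex,ey,A mm [  1.2   0.5 -19.9] axis err (rotvec to apply, world) [-0.001  0.    -0.   ] F [ 0.6 -0.7  0. ] F.A -0.5 M.A -0.08 grip 19.999772356823087 0.0646
F lateral EX,ey 0.8 0.1 M [ 0.24  0.07 -0.03]
```

Request:
jog_arm([
  [[0.5,0.043,-0.054,-0.098,0,0,0],[0.5,0,0,0,0,0,0],[0.5,0,0,0,0,0,0]],
])

```text
time: 10.2
position: [0.482, -0.3379, 0.1723]
ee_rot: [-2.906, 0.569, 2.663]
contact_force: [-3.9, 3.8, 4.7]
grip_width: 0.0642
finger_force: 20.0
```

```bash
python3 -c "
from k import *
look('')"
```

```text
t 10.2 joints [-0.62 -0.17  1.85 -0.21  0.88 -1.56] tcp [ 0.482  -0.3379  0.1723]
cap rel rim ex,ey,A mm [  1.8   0.5 -20.1] axis err (rotvec to apply, world) [-0.     0.001 -0.   ] F [-3.9  3.8  4.7] F.A 7.0 M.A -0.13 grip 20.00193867366761 0.0642
F lateral EX,ey -1.8 -0.7 M [ 0.41  0.28 -0.13]
```

Request:
jog_arm([
  [[0.5,-0.015,0.019,-0.017,0,0,0],[0.5,0.01,-0.012,-0.022,0.0416,-0.0524,-0.0956],[0.5,0.019,-0.024,-0.044,0.0416,-0.0524,-0.0956],[0.5,0.019,-0.024,-0.044,0.0416,-0.0524,-0.0956],[0.5,0.019,-0.024,-0.044,0.0416,-0.0524,-0.0956],[0.5,0,0,0,0,0,0]],
])

```text
time: 10.7
position: [0.483, -0.3389, 0.1706]
ee_rot: [3.059, 0.607, 2.099]
contact_force: [-2.2, 1.5, 4.4]
grip_width: 0.064
finger_force: 20.0
```

```bash
python3 -c "
from k import *
look('')"
```

```text
t 10.7 joints [-0.62 -0.17  1.85 -0.21  0.87 -1.09] tcp [ 0.483  -0.3389  0.1706]
cap rel rim ex,ey,A mm [  2.    0.7 -22.3] axis err (rotvec to apply, world) [ 0.001  0.002 -0.001] F [-2.2  1.5  4.4] F.A 5.1 M.A -0.07 grip 20.00286511145532 0.064
F lateral EX,ey 0.4 -0.8 M [ 0.25  0.16 -0.07]
```

Request:
jog_arm([
  [[0.5,0.019,-0.024,-0.044,0.0416,-0.0524,-0.0956],[0.5,0.019,-0.024,-0.044,0.0416,-0.0524,-0.0956],[0.5,0.019,-0.024,-0.044,0.0416,-0.0524,-0.0956],[0.5,0.019,-0.024,-0.044,0.0416,-0.0524,-0.0956],[0.5,0,0,0,0,0,0]],
])

```text
time: 11.12
position: [0.4838, -0.3398, 0.1689]
ee_rot: [2.773, 0.501, 1.565]
contact_force: [-1.3, 2.5, 4.0]
grip_width: 0.0645
finger_force: 20.0
```

```bash
python3 -c "
from k import *
look('')"
```

```text
t 11.1167 joints [-0.62 -0.16  1.85 -0.21  0.87 -0.62] tcp [ 0.4838 -0.3398  0.1689]
cap rel rim ex,ey,A mm [  2.    0.7 -24.4] axis err (rotvec to apply, world) [ 0.001  0.002 -0.001] F [-1.3  2.5  4. ] F.A 4.9 M.A -0.11 grip 20.00309661962092 0.0645
F lateral EX,ey -0.0 0.5 M [ 0.34  0.1  -0.04]
```

Request:
jog_arm([
  [[0.5,0.019,-0.024,-0.044,0.0416,-0.0524,-0.0956],[0.5,0.019,-0.024,-0.044,0.0416,-0.0524,-0.0956],[0.5,0.019,-0.024,-0.044,0.0416,-0.0524,-0.0956],[0.5,0,0,0,0,0,0]],
])

```text
time: 11.45
position: [0.4844, -0.3406, 0.1676]
ee_rot: [2.628, 0.351, 1.22]
contact_force: [-0.6, 2.6, 4.9]
grip_width: 0.0642
finger_force: 20.0
```

```bash
python3 -c "
from k import *
look('')"
```

```text
t 11.45 joints [-0.62 -0.16  1.85 -0.21  0.86 -0.28] tcp [ 0.4844 -0.3406  0.1676]
cap rel rim ex,ey,A mm [  2.    0.8 -26. ] axis err (rotvec to apply, world) [ 0.001  0.002 -0.001] F [-0.6  2.6  4.9] F.A 5.4 M.A -0.09 grip 20.002957368269563 0.0642
F lateral EX,ey 0.9 1.2 M [0.37 0.06 0.02]
```

Request:
jog_arm([
  [[0.5,0.019,-0.024,-0.044,0.0416,-0.0524,-0.0956],[0.5,0.019,-0.024,-0.044,0.0416,-0.0524,-0.0956],[0.5,0,0,0,0,0,0]],
])

```text
time: 11.7
position: [0.4853, -0.3413, 0.1672]
ee_rot: [2.567, 0.231, 1.013]
contact_force: [0.9, 2.5, 4.9]
grip_width: 0.0643
finger_force: 20.0
```

```bash
python3 -c "
from k import *
look('')"
```

```text
t 11.7 joints [-0.62 -0.16  1.85 -0.21  0.86 -0.04] tcp [ 0.4853 -0.3413  0.1672]
cap rel rim ex,ey,A mm [  2.8   1.  -27. ] axis err (rotvec to apply, world) [ 0.002  0.003 -0.001] F [0.9 2.5 4.9] F.A 4.8 M.A 0.04 grip 20.00238019740209 0.0643
F lateral EX,ey 1.7 2.2 M [ 0.12 -0.15  0.18]
```

Request:
jog_arm([
  [[0.5,0.015,-0.02,-0.035,0.0416,-0.0524,-0.0956],[0.5,0,0,0,0,0,0],[0.5,0,0,0,0,0,0]],
])

```text
time: 11.95
position: [0.4855, -0.3416, 0.1668]
ee_rot: [2.548, 0.168, 0.916]
contact_force: [2.0, 2.0, 5.5]
grip_width: 0.0641
finger_force: 20.0
```

```bash
python3 -c "
from k import *
look('pics/home.png')"
```

```text
t 11.95 joints [-0.62 -0.16  1.85 -0.21  0.86  0.07] tcp [ 0.4855 -0.3416  0.1668]
cap rel rim ex,ey,A mm [  2.8   1.  -27.5] axis err (rotvec to apply, world) [ 0.002  0.003 -0.001] F [2.  2.  5.5] F.A 4.7 M.A 0.19 grip 20.000731002073735 0.0641
F lateral EX,ey 2.8 2.8 M [-0.14 -0.35  0.37]
```

View pics/home.png

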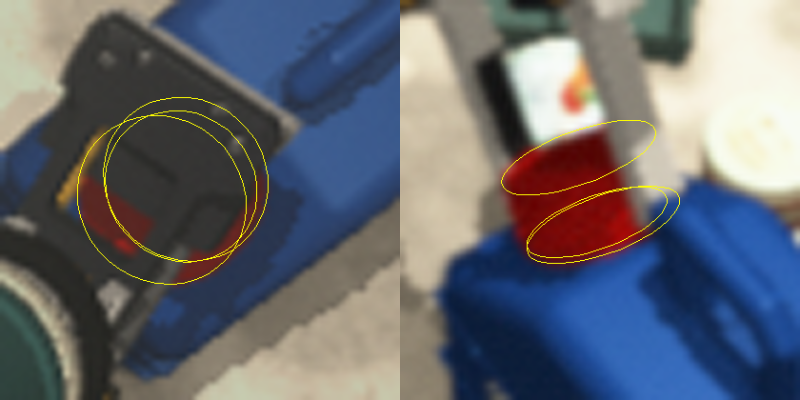

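Request:
jog_arm([
  [[0.5,0.007,-0.009,-0.016,0.0214,-0.027,-0.0492],[0.5,0,0,0,0,0,0],[0.5,0,0,0,0,0,0]],
])

```text
time: 12.3
position: [0.4856, -0.3417, 0.1668]
ee_rot: [2.54, 0.135, 0.866]
contact_force: [0.8, 1.0, 4.5]
grip_width: 0.0638
finger_force: 20.0
```

```bash
python3 -c "
from k import *
look('')"
```

```text
t 12.3 joints [-0.62 -0.16  1.85 -0.21  0.86  0.13] tcp [ 0.4856 -0.3417  0.1668]
cap rel rim ex,ey,A mm [  3.    1.  -27.6] axis err (rotvec to apply, world) [ 0.002  0.003 -0.001] F [0.8 1.  4.5] F.A 3.8 M.A 0.36 grip 20.0009233772289 0.0638
F lateral EX,ey 2.4 1.3 M [-0.13 -0.27  0.53]
```

Torque is at 0.36 N m against the stop and the total drop is 15 mm below the rib rest, so the cap is home. I'll relax the twist, open only slightly because of the handle, and withdraw along the axis.

Request:
jog_arm([
  [[0.5,-0.018,0.022,0.041,-0.0214,0.027,0.0492],[0.5,0,0,0,0,0,0],[0.78,0,0,0,0,0,0],[0.78,0,0,0,0,0,0],[0.78,0,0,0,0,0,0],[0.78,0,0,0,0,0,0]],
])

```text
time: 12.8
position: [0.4836, -0.3408, 0.1641]
ee_rot: [2.553, 0.165, 0.91]
contact_force: [-0.2, 0.0, -0.3]
grip_width: 0.0733
finger_force: 0.0
```

```bash
python3 -c "
from k import *
look('')"
```

```text
t 12.8 joints [-0.62 -0.16  1.86 -0.21  0.86  0.08] tcp [ 0.4836 -0.3408  0.1641]
cap rel rim ex,ey,A mm [ -0.4  -0.  -28.7] axis err (rotvec to apply, world) [-0.001 -0.002  0.001] F [-0.2  0.  -0.3] F.A -0.2 M.A 0.0 grip 0.0 0.0733
F lateral EX,ey -0.2 -0.1 M [ 0.16  0.16 -0.02]
```

Request:
jog_arm([
  [[0.78,0.1,-0.13,0.115,0,0,0],[0.78,-0.357,0.449,0.819,0,0,0],[0.78,-0.71,0.9,1.64,0,0,0],[0.78,-0.71,0.9,1.64,0,0,0],[0.78,-0.71,0.9,1.64,0,0,0],[0.78,-1.07,1.35,2.46,0,0,0],[0.78,-1.07,1.35,2.46,0,0,0],[0.78,-3,1,2,0,0,0],[0.78,-3.5,1,1,0,0,0],[0.78,-3.5,1,0,0,0,0],[0.78,-3.5,1,0,0,0,0],[0.78,0,0,0,0,0,0],[0.78,0,0,0,0,0,0]],
])

```text
time: 13.88
position: [0.303, -0.2437, 0.3058]
ee_rot: [2.544, 0.165, 0.907]
contact_force: [0.1, -0.2, -0.5]
grip_width: 0.0732
finger_force: 0.0
```

```bash
python3 - <<'E'
from k import *
print(r.get_state()["time"],r.get_state()["contact_force"])
ims=[]
for n,(x0,x1,y0,y1) in(("top",(310,450,115,255)),("side",(260,400,195,335))):
    d=r.get_image(n);im=cv2.resize(d["img"][y0:y1,x0:x1],(400,400),interpolation=cv2.INTER_CUBIC)
    for rim in(RIM+.0028*EX+.0008*ey-.0025*A,):
        for k in(-.025,.005):
            q=(proj(d,cyl(rim+k*A,A,.032,0)[:40])+.5-[x0,y0])*400/140;cv2.polylines(im,[q.astype(np.int32)],True,(0,255,255),1)
    ims.append(im)
cv2.imwrite("pics/end.png",np.hstack(ims))
E
```

```text
13.8833 [ 0.06995342 -0.15220491 -0.4585913 ]
```

View pics/end.png

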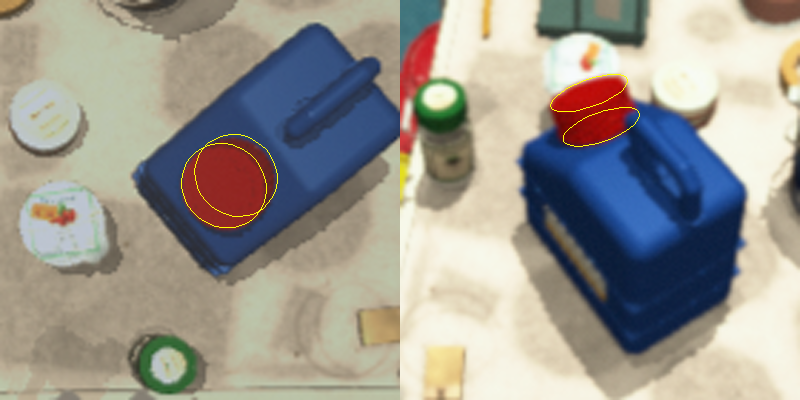

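The cap sits square and low on the neck, at about (225, 182) in the top half and (597, 110) in the side half, on the drawn home outline. The jug, pots and jar have not visibly moved, and the arm is clear.

```bash
python3 -c "
from station import r
print(r.sign_off())"
```

```text
the job is handed in; nothing more can be done
None
```

I put the cap on the neck and screwed it in until it met the stop at 0.36 N m, about 25 mm below the rim by my estimate; in the last pictures the jug, pots and jar had not visibly moved and the arm was clear, and the job is handed in but returned no verdict.

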